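# Hold a picture frame home in the hanger press

## Robot

A 6-joint arm with a two-finger parallel gripper is mounted at the origin on the work surface. World frame = base frame: x ahead of the robot, y to its left, z up, the work surface at z = 0. Lengths are in mm, angles in rad, forces in N, time in s.
With the tool pointing down it reaches from about 300 to 775 mm from the base axis. Payload 14.6 kg.
Tool frame: the origin (TCP) lies between the finger pads; the fingertips stand 25 mm ahead of it and the grasp point (between the pads) lies 6 mm ahead of it; z points along the fingers, y is the line along which they close (so a half turn about z gives the same grasp; the last joint's range is limited). The gripper opens to 94 mm and grips with 3 to 60 N. Pads are 16 mm wide; open, the fingers measure 119 mm over their backs; the gripper's body (75 mm by 177 mm) begins 78 mm behind the grasp point.
Start: joints at [-0.067, 0.3, 1.521, -0, 1.321, -0.067], TCP at [549.99, -0.002, 230.446] pointing down, gripper open.
Joint ranges: [-3.03, 3.03], [-0.79, 2.21], [0.23, 2.52], [-1.04, 4.18], [0, 3.07], [-2.55, 2.55]. Speed limits (rad/s): [2.22, 2.22, 2.57, 3.14, 3.14, 3.14].

## Interface

Orientations are given as [roll, pitch, yaw] about the fixed x, y, z axes, in that order (R = Rz(yaw) Ry(pitch) Rx(roll)).
In Python, from cell import manip gives the robot as it stands. The module is installed in compiled form; this text tells all that it offers.
- The arm moves only by the tool step_arm, never from a script. Its argument "series" is one flat list of numbers, 5 for each row, row after row: the shift along the world's x, y, z in mm, then the turn about the world's z in rad, then the closure, from 0 (fully open) to 1 (shut). In form: [dx, dy, dz, spin, jaw, dx, dy, dz, spin, jaw, ...]. A call has 1 to 20 rows; each row shifts and turns the commanded pose from where the row before left it; what a row does not reach is not made up. A row lasts 1/8 s, in which the tool goes at most 62.5 mm and 10.7 degrees, less where a joint would pass 70% of its speed; a pose out of reach is approached as far as the arm can. A call is refused whole if a number of a shift passes 62.5 or a number of a turn 0.188, either way. A call with a gripper value outside its range is refused whole. The fingers move at their own pace and stop on an object; "squeeze" is the grip in N (left out, the last holds). Time passes only in rows, so rows that do not move let the fingers close. It gives the time, the measured TCP pose, the force, the opening and the grip force at its end, in the units of the state.
- manip.read_state(): the state, without advancing time (a new reading comes with each control period).
- manip.camera(name): name is "scene" or "side" or "wrist"; returns (picture, depth): 420x560x3 uint8, blue, green, red; 420x560 float32, mm along the optical axis (not along the pixel's ray), 0 where there is no reading.
- manip.camera_info(name): a dict with "fovy" (degrees; the focal length in pixels is half the picture's height over the tangent of half this angle, whatever the lens; pixels are square), "cx", "cy" (the principal point, pixels), "eye" and "orientation" of the camera in the world. Camera axes: x right, y down, z forward; pixel columns grow to the right and rows downward; lengths in mm; the calibration is good to about 2 mm. A picture is of the moment at which its call begins: read the wrist's pose just before it. camera_info takes no time and is no camera call; for the wrist camera it gives the pose at the moment of the call.
- manip.sign_off(): hands the job in; it is judged then, once.
The state is a dict: "clock": time; "joints": joint angles; "qd": joint speeds; "effort": joint torques, N m; "eef_pos": TCP position; "eef_rot": TCP orientation; "wrist_force": force on the tool from outside, world axes, zero at the start; "moment": the same for the moment, N m; "finger_gap": finger opening in mm; "finger_force": force on a finger pad.
Only numpy, scipy, OpenCV 4.12 (cv2) and the standard library are available. Lean on these libraries where they do the work, as an engineer would, in place of code of your own. Each camera call takes 0.05 s, during which the arm holds its last target. There are 200 camera calls.

## Task

Put the small picture frame into the hanger press: lay it back-up and flat on the press's deck with a long side against the side fence, then slide it along the fence, a short side leading, in under the press head until it has pushed the sprung red trigger plunger right in and sits square and hard against both steel stop pads. Push it home gently, not with a slam, knock neither the press head nor the things standing about, and finish still holding the frame there, pressed against the stop so that the press can set the hanger.

Things in the scene. Friction and masses are not known exactly. Their poses are not given: they have to be found in the camera images.
- frame_center (a point): Centre (half-way up) of the loose picture frame, 210 mm along its x, 160 mm along y, 32 mm high, 0.3 to 0.55 kg, lying back-up (z up) on the bench, its x within 0.6 rad of the press's x. Black rails 20 mm wide, pale wood on top; inside, glass lies 24 mm below the rail tops, so a rail can be pinched from above. Both short sides are alike; either may lead.
- press: Fixed hanger press. Origin on the bench under the middle of the stop face; x = feed direction, y to its left, z up. Aluminium deck 200 mm wide (y -100 to 100 mm), top 18 mm above the bench, from x = -280 mm (infeed edge) on past the stop. Green arm and air cylinder 195 to 350 mm above the bench reach forward to x = -39 mm. Frame fully home: its centre at x = -105, y = 0, z = 34 mm.
- fence_mid (a point): Steel side fence on the deck's right edge (seen along the feed), 10 mm high, 16 mm thick, running along the press's x from x = -280 to -10 mm. The point is on its guiding face (press y = -80 mm), half-way along, at the deck top; same axes as the press.
- stop: The hard stop, fixed on the deck: a dark cross bar with two bright steel pads, 26 mm wide and 22 mm high, at y = -50 and +50 mm of the press, their faces at the press's x = 0. Origin on the deck top, midway between the pad faces; same axes as the press.
- head: The press head, fixed here: a steel die foot 34 mm (x) by 60 mm (y) on a vertical ram, with a brass sawtooth hanger held under it. Origin at the middle of the foot's underside, 66 mm above the bench and 10 mm in front of the stop face: 16 mm above the top of a frame that lies on the deck (the hanger takes 2 mm of that).
- plunger_tip (a point): Front of the sprung red trigger plunger, a 16 mm round tip midway between the stop pads, centre 15 mm above the deck. The point stands 12 mm in front of the pad faces (press x = -12 mm) when out and moves along the press's x. The spring pushes back with about 3 N at first touch, 9 N when the tip is level with the pads.
- plunger (a joint): Travel of the plunger in m: 0 fully out, growing as it is pressed, about 0.012 when the frame meets the stop pads.
- tape_roll: Brown tape roll, 92 mm across, 24 mm high, on the bench beyond the work; origin at the centre of its underside. Leave alone.
- hanger_tray: Orange tray of spare hangers, 95 x 130 x 32 mm, on the bench beyond the work; origin at the centre of its underside. Leave alone.
- wipe_roll: Short roll of blue wipes, 52 mm thick and 110 mm long along its y, lying on the bench beyond the work; origin at the centre of its underside. Leave alone.
- glass_cleaner: White bottle of glass cleaner, 64 mm across, 170 mm high, standing near the press on the robot's side; origin at the centre of its underside. Leave alone.

How it is judged (in metres and radians):
On the way:
1. the frame lies flat on the deck along the side fence, the plunger still out (y of frame_center in the frame of press between -0.005 and 0.005 m and z of frame_center in the frame of press between 0.03 and 0.038 m and angle between the x axis of frame_center and the x axis of press, either way round below 0.06 rad and x of frame_center in the frame of press above -0.24 m and value of joint plunger below 0.002 m), for 0.2 s.
At the end, for the whole second after the job is handed in: Frame flat on the deck (4 mm), long side within 5 mm of the fence, square to 0.06 rad, leading side at the stop face (3 mm), pressing the plunger in 10.5 mm or more and the stop with over 1 N, at rest, the fingers still on it (y of frame_center in the frame of press between -0.005 and 0.005 m and z of frame_center in the frame of press between 0.03 and 0.038 m and angle between the x axis of frame_center and the x axis of press, either way round below 0.06 rad and x of frame_center in the frame of press between -0.108 and -0.102 m and value of joint plunger above 0.0105 m and contact force between frame and plunger above 3 N and contact force between frame and stop above 1 N and contact force between the fingers and frame above 2 N and linear speed of frame below 0.01 m/s); the arm keeps its last pose, push and grip.
It fails at once if the frame is slammed or forced against the stop (over 50 N) (contact force between frame and stop above 50 N).
It fails at once if the press head is knocked (over 4 N) (contact force between head and anything else above 4 N).
It fails at once if one of the things standing about is disturbed (moved over 15 mm or tipped) (distance of any of tape_roll, hanger_tray, wipe_roll, glass_cleaner from where it was at the start of the episode above 0.015 m or angle between any of tape_roll, hanger_tray, wipe_roll, glass_cleaner's own z axis and vertical above 0.2 rad).
It also fails if it takes over 62 s, if anything falls off the work surface, if the arm or the gripper's body presses on something with over 40 N, if the wrist force passes 120 N, or if a joint passes its speed limit or range.

## Working session

There is one attempt and no reset: what is moved stays moved. The work goes in short steps, Python scripts to look and compute and a tool call to move; the robot and the scene stay as the last step left them, time stands still between calls to the robot, and variables do not carry over. Pictures are saved under pics/ and viewed, at most 10 in all, crops included, and the job is handed in when it is done.

Besides the shell and the picture viewer there is one more tool, called as name(argument=value, ...) on one line, values as JSON. step_arm: Moves the arm, as the interface text tells. Its arguments: {"type":"object","properties":{"series":{"type":"array"},"squeeze":{"type":"number"}},"required":["series"]}

```bash
mkdir -p pics && cat > h.py <<'E'
import numpy as np, cv2, pickle
from cell import manip
from scipy.spatial.transform import Rotation as R
def snap(n,tag):
    i=manip.camera_info(n); im,d=manip.camera(n)
    pickle.dump((i,im,d),open(f'pics/{tag}.pkl','wb')); cv2.imwrite(f'pics/{tag}.png',im); return i,im,d
def rot(o):
    o=np.array(o,float)
    return o if o.shape==(3,3) else (R.from_euler('xyz',o).as_matrix() if o.size==3 else R.from_quat(o).as_matrix())
def cloud(i,d):
    h,w=d.shape; f=h/2/np.tan(np.radians(i['fovy'])/2)
    u,v=np.meshgrid(np.arange(w),np.arange(h))
    p=np.stack([(u-i['cx'])/f*d,(v-i['cy'])/f*d,d],-1)
    return p@rot(i['orientation']).T+np.array(i['eye'])
def load(tag): return pickle.load(open(f'pics/{tag}.pkl','rb'))
E
python3 - <<'E'
from h import *
for n in('scene','side'):
    i,im,d=snap(n,n+'1'); print(n,i)
print(manip.read_state())
a=cv2.imread('pics/scene1.png');b=cv2.imread('pics/side1.png')
E
```

```text
scene {'fovy': 47.717373188268304, 'cx': 284.56884040823934, 'cy': 213.04038077519846, 'eye': array([1233.05392139,   23.17313086, 1224.78754885]), 'orientation': array([-2.58733227, -0.00587695,  1.47206082])}
side {'fovy': 56.90982424993844, 'cx': 271.0230154204303, 'cy': 212.9974313031307, 'eye': array([  90.00339168, -714.32553893,  591.93351951]), 'orientation': array([-2.08378442, -0.02505084, -0.4690608 ])}
{'clock': 0.1, 'joints': array([-6.65596211e-02,  3.00434943e-01,  1.52154288e+00, -3.80212340e-05,
        1.32065022e+00, -6.66100699e-02]), 'qd': array([-0.00028096,  0.00028881, -0.00266668,  0.00089568, -0.00010644,
        0.00021224]), 'effort': array([ 1.84928511e-03, -5.32644153e+01, -3.53284299e+01,  7.10431044e-02,
        2.34944851e-02, -7.30603051e-05]), 'eef_pos': array([5.49792149e+02, 2.40611819e-02, 2.29922296e+02]), 'eef_rot': array([-3.14055711e+00, -3.21698348e-05,  1.57085619e+00]), 'wrist_force': array([ 0.24740803,  0.06745804, -0.55387539]), 'moment': array([-0.011068  , -0.01352884, -0.04540875]), 'finger_force': 0.0, 'finger_gap': 94.15027442801}
```

View pics/scene1.png

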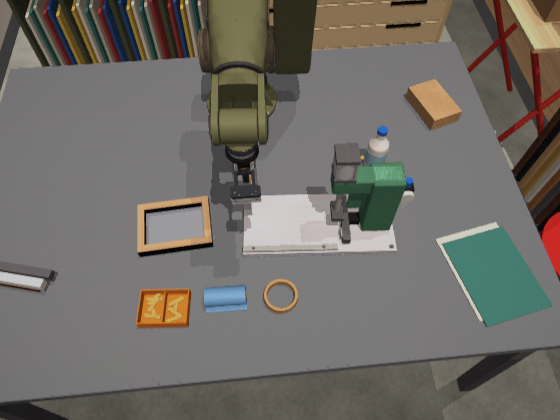

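View pics/side1.png

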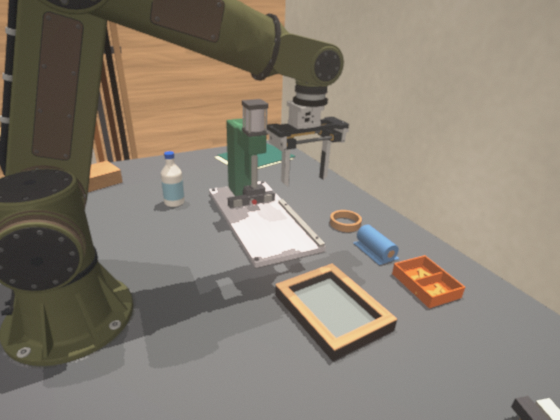

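The scene view shows the frame at (174,225), the press deck from (245,195) to (395,252) with its fence along the bottom edge (row ~247), and the feed running to image right. The bottle is at (378,150), and the tray, wipes and tape are along row ~300. The side view agrees.

```bash
python3 - <<'E'
from h import *
for tag,(fu,fv,fw,fh),(du,dv,dw,dh) in (('scene1',(125,185,100,80),(235,185,170,75)),('side1',(265,255,140,105),(200,175,130,100))):
    i,im,d=load(tag); P=cloud(i,d)
    F=P[fv:fv+fh,fu:fu+fw].reshape(-1,3); B=im[fv:fv+fh,fu:fu+fw].reshape(-1,3).astype(int)
    m=(F[:,2]>26)&(F[:,2]<40); w=m&(B[:,2]-B[:,0]>50)
    for k in(m,w):
        r=cv2.minAreaRect(F[k][:,:2].astype(np.float32)); print(tag,'frame',k.sum(),np.median(F[k][:,2]),r)
    D=P[dv:dv+dh,du:du+dw].reshape(-1,3)
    k=(D[:,2]>12)&(D[:,2]<23); print('deck',k.sum(),np.median(D[k][:,2]),cv2.minAreaRect(D[k][:,:2].astype(np.float32)))
    k=(D[:,2]>24.5)&(D[:,2]<34); print('fence',k.sum(),np.median(D[k][:,2]),cv2.minAreaRect(D[k][:,:2].astype(np.float32)))
E
python3 - <<'E'
import sys; sys.path.insert(0,'.')
import os; os.chdir('.')
from h import *
i,im,d=load('scene1')
cv2.imwrite('pics/c1.png',cv2.resize(im[180:262,230:410],None,fx=4.4,fy=4.4,interpolation=cv2.INTER_CUBIC))
E
```

```text
scene1 frame 1488 31.215806228060956 ((501.5061950683594, -223.0699462890625), (166.9168243408203, 210.70257568359375), 3.511190891265869)
scene1 frame 1371 31.387373037166526 ((501.0628662109375, -223.14990234375), (166.30848693847656, 210.6147003173828), 3.6045682430267334)
deck 5729 17.48767737077401 ((530.98046875, 198.0419158935547), (440.72216796875, 204.27777099609375), 86.14034271240234)
fence 563 27.93829645644655 ((536.076416015625, 190.43212890625), (422.9637145996094, 184.39707946777344), 86.24795532226562)
side1 frame 2689 32.61615351972512 ((583.1387939453125, -218.48455810546875), (323.9595031738281, 213.57118225097656), 3.3978798389434814)
side1 frame 2456 32.71525133513535 ((583.0801391601562, -219.00680541992188), (323.919677734375, 213.53555297851562), 3.182701826095581)
deck 4130 19.407287086998508 ((527.655029296875, 143.2650146484375), (550.5437622070312, 199.8313446044922), 85.800048828125)
fence 612 29.822668720002923 ((529.8510131835938, 132.21768188476562), (538.8717651367188, 189.988525390625), 85.97801208496094)
```

View pics/c1.png

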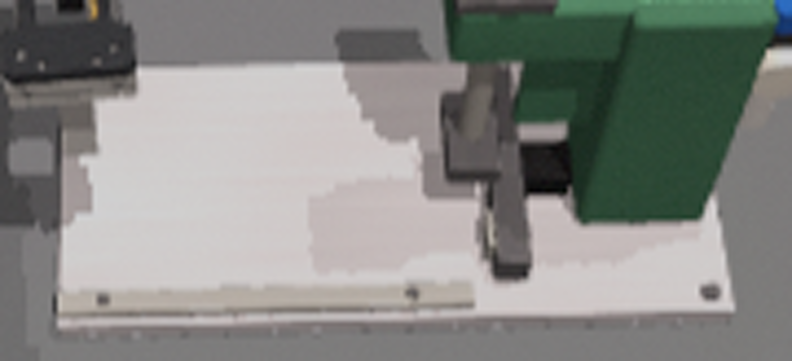

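Press x points at about 86° in the world and the frame's x at about 93.4°. The crop shows the fence's guiding edge from (60,292) to (472,283) and the foot at about (480,150). Next I move above the frame's trailing short rail and refine the press pose.

step_arm(series=[-5.5, -40, -8, -0.187, 0, -5.5, -40, -8, -0.187, 0, -5.5, -40, -8, -0.187, 0, -5.5, -40, -8, -0.187, 0, -5.5, -40, -8, -0.187, 0, -5.5, -40, -8, -0.187, 0, -5.5, -40, -8, -0.187, 0, -5.5, -40, -8, -0.187, 0, 0, 0, 0, 0, 0, 0, 0, 0, 0, 0], squeeze=40)

```text
clock: 1.35
eef_pos: [506.0, -319.6, 166.2]
eef_rot: [-3.141, 0.0, 0.076]
wrist_force: [-0.5, 0.1, -1.2]
finger_gap: 93.8
finger_force: 0.0
```

```bash
python3 - <<'E'
from h import *
i,im,d=snap('wrist','w1'); print(i); s=manip.read_state(); print(s['eef_pos'],s['eef_rot'],s['clock'],s['joints'])
P=cloud(i,d); m=(P[...,2]>25)&(P[...,2]<42); print(m.sum(), np.median(P[m][:,2]), cv2.minAreaRect(P[m][:,:2].astype(np.float32)))
j,im,d=snap('scene','scene2'); f=210/np.tan(np.radians(j['fovy'])/2)
def ray(u,v,z):
    r=rot(j['orientation'])@np.array([(u-j['cx'])/f,(v-j['cy'])/f,1]); e=np.array(j['eye']); return (e+r*(z-e[2])/r[2])[:2]
a,b=ray(243.6,246.4,28),ray(337.3,244.3,28); print('fence',a,b,np.linalg.norm(b-a),np.degrees(np.arctan2(*(b-a)[::-1])))
P=cloud(j,d); D=P[185:260,235:405].reshape(-1,3); k=(D[:,2]>12)&(D[:,2]<23)
r=cv2.minAreaRect(D[k][:,:2].astype(np.float32)); print(r); print(cv2.boxPoints(r))
E
```

```text
{'fovy': 60.55086670508406, 'cx': 287.68670645576356, 'cy': 206.9398566426418, 'eye': array([ 585.28907948, -313.09716688,  320.0746613 ]), 'orientation': array([ 2.86462274e+00,  1.32668082e-04, -1.49394727e+00])}
[ 506.17836354 -319.29612478  166.50004648] [-3.14142393e+00  3.86641566e-05  7.68762545e-02] 1.4 [-6.23994446e-01  4.63107991e-01  1.44962223e+00  1.10408005e-04
  1.22900080e+00  8.69888616e-01]
18896 31.4736851244011 ((500.62469482421875, -221.52166748046875), (160.32167053222656, 211.00674438476562), 3.5477535724639893)
fence [596.35528097 -23.57921676] [615.10472146 242.49681893] 266.7358211567058 85.96923116436415
((531.1356201171875, 198.2263641357422), (441.1398010253906, 204.23997497558594), 86.21444702148438)
[[414.6759   -15.120087]
 [618.4702   -28.604492]
 [647.59534  411.5728  ]
 [443.80103  425.05722 ]]
```

View pics/w1.png

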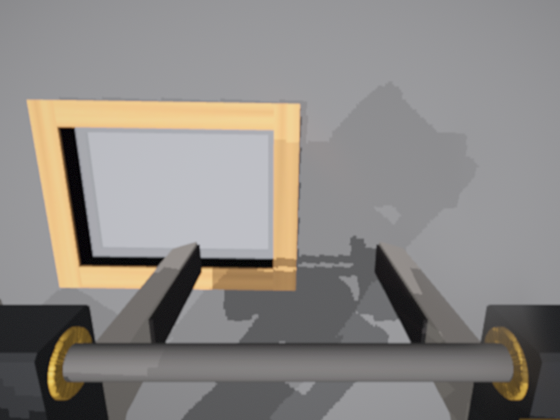

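The wrist view shows the frame with its trailing rail at (285,190). The measured rectangle is 160.3 x 211 mm with its top at 31.5 mm, which matches the given sizes. The trailing rail centre is about (506.5, -316.3). I descend and grip it.

step_arm(series=[0, 1.5, -25, -0.008, 0, 0.3, 1.5, -25, -0.007, 0, 0, 0, -25, 0, 0, 0, 0, -25, 0, 0, 0, 0, -15, 0, 0, 0, 0, -12, 0, 0, 0, 0, 0, 0, 0, 0, 0, 0, 0, 1, 0, 0, 0, 0, 1, 0, 0, 0, 0, 1, 0, 0, 0, 0, 1, 0, 0, 0, 0, 1, 0, 0, 0, 0, 1, 0, 0, 0, 0, 1], squeeze=50)

```text
clock: 3.2
eef_pos: [506.3, -317.0, 39.4]
eef_rot: [-3.142, 0.0, 0.06]
wrist_force: [0.9, 0.1, 0.6]
finger_gap: 27.6
finger_force: 0.0
```

step_arm(series=[0, 0, 0, 0, 1, 0, 0, 0, 0, 1, 0, 0, 0, 0, 1, 0, 0, 0, 0, 1])

```text
clock: 3.7
eef_pos: [506.3, -317.0, 39.5]
eef_rot: [3.142, -0.0, 0.06]
wrist_force: [-0.2, -0.2, -0.3]
finger_gap: 19.8
finger_force: 50.0
```

step_arm(series=[0, 0, 5, 0, 1, 0, 0, 5, 0, 1, 0, 0, 10, 0, 1, 0, 0, 10, 0, 1, 0, 0, 10, 0, 1, 0, 0, 10, 0, 1, 0, 0, 0, 0, 1, 0, 0, 0, 0, 1])

```text
clock: 4.7
eef_pos: [506.1, -316.9, 89.2]
eef_rot: [-3.141, 0.0, 0.06]
wrist_force: [-0.9, 0.0, -4.3]
finger_gap: 19.4
finger_force: 50.0
```

```bash
python3 - <<'E'
from h import *
i,im,d=snap('wrist','w2'); s=manip.read_state(); print(s['eef_pos'],s['eef_rot'],s['clock'],s['moment'],s['wrist_force'])
P=cloud(i,d); B=im.astype(int); m=(P[...,2]>45)&(P[...,2]<110)&(B[...,2]-B[...,0]>60)
Q=P[m]; print(m.sum(), cv2.minAreaRect(Q[:,:2].astype(np.float32)))
A=np.c_[Q[:,:2]-Q[:,:2].mean(0),np.ones(len(Q))]; print(np.linalg.lstsq(A,Q[:,2],rcond=None)[0])
E
```

```text
[ 506.10896423 -316.8583504    89.02569715] [-3.14114462e+00  5.71956704e-04  5.98602151e-02] 4.75 [-0.33990177  0.09471391  0.00127717] [-1.10556974  0.97432241 -3.98733543]
25450 ((501.724365234375, -248.81692504882812), (160.72998046875, 156.46922302246094), 3.6558988094329834)
[-4.73447285e-04 -4.95045029e-03  8.10821985e+01]
```

View pics/w2.png

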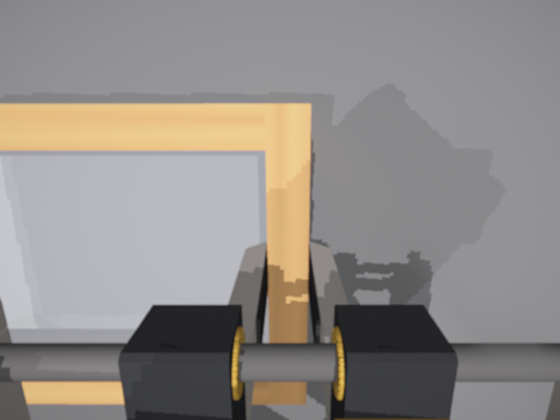

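The frame is held level (slope 0.005) and gripped at its rail centre. I carry it over the deck, turning it -0.128 rad, and stay 5 mm off the fence.

step_arm(series=[0, 6, 0, 0, 1, 0.5, 12, 0, -0.01, 1, 0.5, 20, 0, -0.012, 1, 0.5, 25, 0, -0.012, 1, 0.5, 30, 0, -0.012, 1, 0.5, 30, 0, -0.012, 1, 0.5, 30, 0, -0.012, 1, 0.5, 30, 0, -0.012, 1, 0.5, 30, 0, -0.012, 1, 0.5, 30, 0, -0.012, 1, 0.5, 25, 0, -0.012, 1, 0.5, 20, 0, -0.01, 1, 0.5, 12, 0, 0, 1, 0.5, 6, 0, 0, 1, 0.5, 2.5, 0, 0, 1, 0, 0, 0, 0, 1, 0, 0, 0, 0, 1])

```text
clock: 6.88
eef_pos: [513.3, -8.9, 89.4]
eef_rot: [3.142, 0.0, -0.069]
wrist_force: [0.2, -0.2, -4.6]
finger_gap: 19.7
finger_force: 50.0
```

```bash
python3 - <<'E'
from h import *
i,im,d=snap('wrist','w3'); s=manip.read_state(); print(s['eef_pos'],s['eef_rot'],s['clock'],s['moment'],s['wrist_force'])
P=cloud(i,d); B=im.astype(int); m=(P[...,2]>65)&(P[...,2]<100)&(B[...,2]-B[...,0]>60)
Q=P[m]; print(m.sum(), cv2.minAreaRect(Q[:,:2].astype(np.float32)))
A=np.c_[Q[:,:2]-Q[:,:2].mean(0),np.ones(len(Q))]; print(np.linalg.lstsq(A,Q[:,2],rcond=None)[0])
j,im2,d2=snap('scene','scene3')
cv2.imwrite('pics/c3.png',np.vstack([cv2.resize(im2[170:270,220:400],(756,420),interpolation=cv2.INTER_CUBIC)]))
E
```

```text
[513.29038486  -8.84822722  89.4232613 ] [-3.14158559e+00  3.88099792e-05 -6.87066185e-02] 6.925 [-0.29627325  0.13186569  0.01918534] [ 0.21535025  0.87129761 -3.78449924]
25402 ((517.8062133789062, 59.06148910522461), (156.06292724609375, 160.45773315429688), 86.16818237304688)
[-8.51034701e-04 -5.51528624e-03  8.13607862e+01]
```

View pics/w3.png

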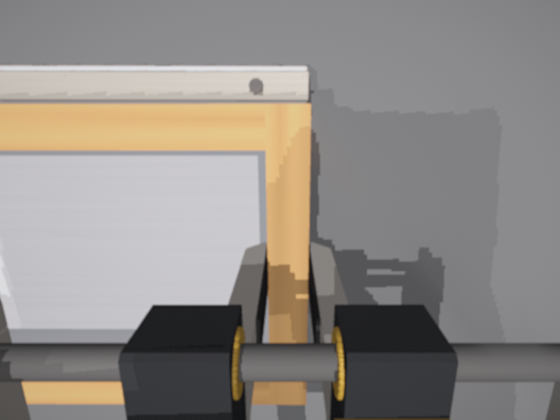

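View pics/c3.png

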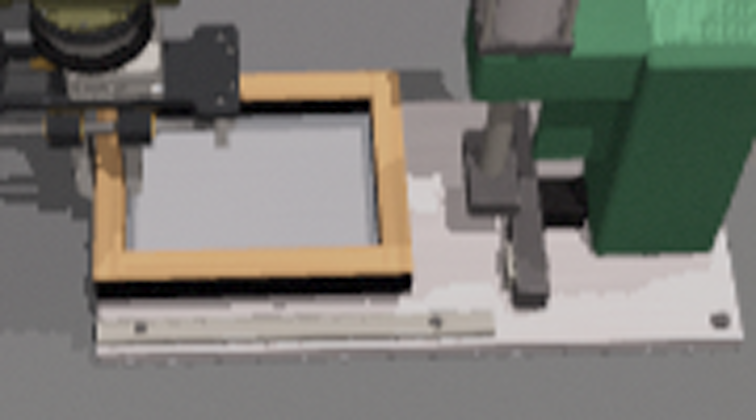

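The wrist view shows the fence (rows 68–98, end at column 308) just outside the frame's long side (row 104) and parallel to it. The scene crop shows the frame above the deck, well clear of the foot at (490,185). I take the fence face from the same wrist depth image.

```bash
python3 - <<'E'
from h import *
i,im,d=load('w3'); P=cloud(i,d)
m=(P[...,2]>25)&(P[...,2]<33); m[105:]=0; Q=P[m]; r=cv2.minAreaRect(Q[:,:2].astype(np.float32)); print(m.sum(),np.median(Q[:,2]),r,cv2.boxPoints(r))
B=im.astype(int);m=(P[...,2]>65)&(P[...,2]<100)&(B[...,2]-B[...,0]>60); print(cv2.boxPoints(cv2.minAreaRect(P[m][:,:2].astype(np.float32))))
E
```

```text
8996 27.511176627879863 ((608.9218139648438, 62.16148376464844), (177.57901000976562, 15.855729103088379), 86.08399200439453) [[594.94867  -25.879288]
 [610.7674   -26.962143]
 [622.89496  150.20226 ]
 [607.07623  151.28511 ]]
[[432.54202  -13.434006]
 [592.64105  -24.15707 ]
 [603.07043  131.55698 ]
 [442.97137  142.28004 ]]
```

The frame edge is about 2.5 mm clear of the fence and parallel to it, and the fence width measures 15.9 mm against the given 16. I add a little margin, then lower.

step_arm(series=[-1, 0, -6, 0, 1, 0, 0, -8, 0, 1, 0, 0, -8, 0, 1, 0, 0, -4, 0, 1, 0, 0, -2, 0, 1, 0, 0, -2, 0, 1, 0, 0, -1, 0, 1, 0, 0, 0, 0, 1, 0, 0, 0, 0, 1])

```text
clock: 8.1
eef_pos: [512.3, -8.5, 58.6]
eef_rot: [-3.142, -0.0, -0.068]
wrist_force: [-0.2, 0.1, -3.7]
finger_gap: 19.5
finger_force: 50.0
```

step_arm(series=[0, 0, -0.5, 0, 1, 0, 0, -0.5, 0, 1, 0, 0, -0.4, 0, 1, 0, 0, 0, 0, 1, 0, 0, 0, 0, 1])

```text
clock: 8.72
eef_pos: [512.4, -8.6, 57.4]
eef_rot: [3.142, -0.0, -0.068]
wrist_force: [-3.5, -0.2, 5.8]
finger_gap: 19.6
finger_force: 50.0
```

The frame is on the deck. I now nudge it toward the fence.

step_arm(series=[0.7, 0, 0.3, 0, 1, 0.7, 0, 0, 0, 1, 0.7, 0, 0, 0, 1, 0, 0, 0, 0, 1, 0, 0, 0, 0, 1])

```text
clock: 9.35
eef_pos: [514.2, -8.5, 57.4]
eef_rot: [3.142, 0.001, -0.068]
wrist_force: [-5.8, -0.9, 5.8]
finger_gap: 19.6
finger_force: 50.0
```

step_arm(series=[0.7, 0, 0, 0, 1, 0.7, 0, 0, 0, 1, 0, 0, 0, 0, 1, 0, 0, 0, 0, 1])

```text
clock: 9.85
eef_pos: [515.3, -8.4, 57.4]
eef_rot: [3.141, 0.001, -0.068]
wrist_force: [-8.2, -0.5, 7.4]
finger_gap: 19.9
finger_force: 50.1
```

```bash
python3 - <<'E'
from h import *
i,im,d=snap('wrist','w4'); P=cloud(i,d); B=im.astype(int)
m=(P[...,2]>45)&(P[...,2]<60)&(B[...,2]-B[...,0]>60); Q=P[m]
r=cv2.minAreaRect(Q[:,:2].astype(np.float32)); print(r,cv2.boxPoints(r))
A=np.c_[Q[:,:2]-Q[:,:2].mean(0),np.ones(len(Q))]; print(np.linalg.lstsq(A,Q[:,2],rcond=None)[0])
m=(P[...,2]>24)&(P[...,2]<33); m[115:]=0; Q=P[m]; r=cv2.minAreaRect(Q[:,:2].astype(np.float32)); print(m.sum(),r,cv2.boxPoints(r))
s=manip.read_state(); print(s['eef_pos'],s['wrist_force'],s['moment'])
E
```

```text
((518.875732421875, 59.66712951660156), (155.87734985351562, 160.6787872314453), 86.80000305175781) [[434.31097  -13.665352]
 [594.7392   -22.634678]
 [603.4405   132.9996  ]
 [443.01227  141.96893 ]]
[-3.53467197e-04 -6.57887473e-04  4.95777467e+01]
10768 ((607.9857177734375, 51.01113510131836), (155.2685546875, 15.995789527893066), 85.97454071044922) [[594.5577   -25.870163]
 [610.514    -26.993065]
 [621.41376  127.89243 ]
 [605.45746  129.01534 ]]
[515.28449858  -8.42315101  57.4060748 ] [-7.9098766  -0.63810747  7.14742199] [-0.08089473  1.56886571  0.31901514]
```

The frame is flat, with its trailing corner touching the fence and its leading end about 2.5 mm off. I square it with a small turn, ease the down push, and slide it along.

step_arm(series=[0, 0, 0.2, -0.006, 1, 0, 0, 0.2, -0.006, 1, 0, 0, 0, 0, 1, 0, 0, 0, 0, 1])

```text
clock: 10.4
eef_pos: [515.3, -8.2, 57.4]
eef_rot: [-3.141, 0.001, -0.08]
wrist_force: [-4.9, 3.3, 1.9]
finger_gap: 19.6
finger_force: 50.1
```

step_arm(series=[0.1, 1.5, 0, 0, 1, 0.2, 3, 0, 0, 1, 0.28, 4, 0, 0, 1, 0.28, 4, 0, 0, 1, 0.28, 4, 0, 0, 1, 0.28, 4, 0, 0, 1, 0.28, 4, 0, 0, 1, 0.28, 4, 0, 0, 1, 0.28, 4, 0, 0, 1, 0.28, 4, 0, 0, 1, 0.28, 4, 0, 0, 1, 0.2, 3, 0, 0, 1, 0.1, 1.5, 0, 0, 1, 0, 0, 0, 0, 1, 0, 0, 0, 0, 1])

```text
clock: 12.28
eef_pos: [518.4, 36.1, 57.4]
eef_rot: [3.141, 0.001, -0.08]
wrist_force: [-6.1, -3.2, 1.1]
finger_gap: 19.7
finger_force: 50.1
```

```bash
python3 - <<'E'
from h import *
i,im,d=snap('wrist','w5'); P=cloud(i,d); B=im.astype(int)
m=(P[...,2]>45)&(P[...,2]<60)&(B[...,2]-B[...,0]>60); Q=P[m]
r=cv2.minAreaRect(Q[:,:2].astype(np.float32)); print(r,cv2.boxPoints(r))
A=np.c_[Q[:,:2]-Q[:,:2].mean(0),np.ones(len(Q))]; print(np.linalg.lstsq(A,Q[:,2],rcond=None)[0])
m=(P[...,2]>24)&(P[...,2]<33); m[115:]=0; Q=P[m]; r=cv2.minAreaRect(Q[:,:2].astype(np.float32)); print(m.sum(),r,cv2.boxPoints(r))
s=manip.read_state(); print(s['eef_pos'],s['eef_rot'],s['wrist_force'],s['moment'])
E
```

```text
((522.7696533203125, 104.02865600585938), (155.7350311279297, 160.88804626464844), 86.03255462646484) [[437.13077   31.913643]
 [597.63324   20.781853]
 [608.40857  176.14368 ]
 [447.90607  187.27545 ]]
[-4.29953074e-04 -7.02978425e-04  4.95840988e+01]
13853 ((609.4794311523438, 72.58914947509766), (198.53231811523438, 16.034709930419922), 86.00688171386719) [[594.56903  -25.877731]
 [610.56476  -26.994339]
 [624.38983  171.05603 ]
 [608.3941   172.17264 ]]
[518.41394506  36.13279566  57.41821015] [ 3.14085202e+00  1.39999826e-03 -7.99428740e-02] [-5.05596612 -4.73612002  1.21501255] [-0.63608254  1.10940307  0.27607877]
```

The frame is square to the fence and touching it (86.03° against 86.01°), with about 23 mm to go and plunger contact at about 11 mm. I creep in from here.

step_arm(series=[0.07, 1, 0, 0, 1, 0.1, 1.5, 0, 0, 1, 0.1, 1.5, 0, 0, 1, 0.1, 1.5, 0, 0, 1, 0.1, 1.5, 0, 0, 1, 0.1, 1.5, 0, 0, 1, 0.1, 1.5, 0, 0, 1, 0.1, 1.5, 0, 0, 1, 0, 0, 0, 0, 1, 0, 0, 0, 0, 1])

```text
clock: 13.58
eef_pos: [519.2, 47.4, 57.4]
eef_rot: [3.141, 0.001, -0.08]
wrist_force: [-5.8, -5.6, 1.0]
finger_gap: 19.6
finger_force: 50.1
```

step_arm(series=[0.07, 1, 0, 0, 1, 0.07, 1, 0, 0, 1, 0.07, 1, 0, 0, 1, 0.07, 1, 0, 0, 1, 0.07, 1, 0, 0, 1, 0.07, 1, 0, 0, 1, 0, 0, 0, 0, 1, 0, 0, 0, 0, 1])

```text
clock: 14.58
eef_pos: [519.6, 52.8, 57.4]
eef_rot: [3.14, 0.001, -0.08]
wrist_force: [-6.0, -11.6, 2.2]
finger_gap: 19.4
finger_force: 50.1
```

step_arm(series=[0.04, 0.6, 0, 0, 1, 0.04, 0.6, 0, 0, 1, 0.04, 0.6, 0, 0, 1, 0.04, 0.6, 0, 0, 1, 0.04, 0.6, 0, 0, 1, 0, 0, 0, 0, 1, 0, 0, 0, 0, 1])

```text
clock: 15.45
eef_pos: [519.8, 55.6, 57.4]
eef_rot: [3.139, 0.002, -0.08]
wrist_force: [-6.4, -12.7, 2.8]
finger_gap: 19.5
finger_force: 50.1
```

step_arm(series=[0.03, 0.4, 0, 0, 1, 0.03, 0.4, 0, 0, 1, 0.03, 0.4, 0, 0, 1, 0.03, 0.4, 0, 0, 1, 0, 0, 0, 0, 1, 0, 0, 0, 0, 1])

```text
clock: 16.2
eef_pos: [519.9, 57.1, 57.4]
eef_rot: [3.139, 0.002, -0.08]
wrist_force: [-6.0, -13.7, 2.1]
finger_gap: 19.6
finger_force: 50.1
```

step_arm(series=[0.03, 0.4, 0, 0, 1, 0.03, 0.4, 0, 0, 1, 0.03, 0.4, 0, 0, 1, 0, 0, 0, 0, 1, 0, 0, 0, 0, 1])

```text
clock: 16.82
eef_pos: [520.0, 58.2, 57.4]
eef_rot: [3.139, 0.002, -0.08]
wrist_force: [-6.7, -15.4, 2.7]
finger_gap: 19.6
finger_force: 50.1
```

step_arm(series=[0.02, 0.3, 0, 0, 1, 0.02, 0.3, 0, 0, 1, 0, 0, 0, 0, 1, 0, 0, 0, 0, 1])

```text
clock: 17.32
eef_pos: [520.0, 58.7, 57.4]
eef_rot: [3.139, 0.002, -0.08]
wrist_force: [-6.7, -15.4, 2.7]
finger_gap: 19.6
finger_force: 50.1
```

step_arm(series=[0.02, 0.3, 0, 0, 1, 0.02, 0.3, 0, 0, 1, 0, 0, 0, 0, 1, 0, 0, 0, 0, 1])

```text
clock: 17.82
eef_pos: [520.0, 59.1, 57.4]
eef_rot: [3.139, 0.002, -0.08]
wrist_force: [-6.1, -17.3, 2.5]
finger_gap: 19.5
finger_force: 50.1
```

step_arm(series=[0.02, 0.3, 0, 0, 1, 0.02, 0.3, 0, 0, 1, 0, 0, 0, 0, 1, 0, 0, 0, 0, 1])

```text
clock: 18.32
eef_pos: [520.0, 59.2, 57.4]
eef_rot: [3.138, 0.002, -0.08]
wrist_force: [-7.4, -23.2, 4.2]
finger_gap: 19.8
finger_force: 50.1
```

The force has stepped up and motion has stopped at the pads. I add a little more push, then check.

step_arm(series=[0.02, 0.3, 0, 0, 1, 0.02, 0.3, 0, 0, 1, 0, 0, 0, 0, 1, 0, 0, 0, 0, 1, 0, 0, 0, 0, 1])

```text
clock: 18.95
eef_pos: [520.0, 59.2, 57.4]
eef_rot: [3.137, 0.002, -0.08]
wrist_force: [-7.4, -27.6, 4.1]
finger_gap: 19.3
finger_force: 50.1
```

```bash
python3 - <<'E'
from h import *
i,im,d=snap('wrist','w6'); P=cloud(i,d); B=im.astype(int)
m=(P[...,2]>45)&(P[...,2]<60)&(B[...,2]-B[...,0]>60); Q=P[m]
r=cv2.minAreaRect(Q[:,:2].astype(np.float32)); print(r,cv2.boxPoints(r))
A=np.c_[Q[:,:2]-Q[:,:2].mean(0),np.ones(len(Q))]; print(np.linalg.lstsq(A,Q[:,2],rcond=None)[0])
s=manip.read_state(); print(s['eef_pos'],s['wrist_force'],s['moment'])
_,im2,_=snap('scene','scene6'); a,b,_=snap('side','side6')
cv2.imwrite('pics/c6.png',np.hstack([cv2.resize(im2[180:260,280:370],(450,400),interpolation=cv2.INTER_CUBIC),cv2.resize(b[160:240,205:275],(350,400),interpolation=cv2.INTER_CUBIC)]))
E
```

```text
((524.1422729492188, 126.89199829101562), (154.88720703125, 161.46006774902344), 85.94280242919922) [[438.13525   55.35431 ]
 [599.1907    43.930634]
 [610.1493   198.42969 ]
 [449.09387  209.85336 ]]
[-2.99384867e-04 -5.82865430e-04  4.95811059e+01]
[520.03914144  59.20216253  57.40903651] [ -7.7224607  -27.97016933   3.63568435] [-4.78101768  1.47820864  0.30731111]
```

View pics/c6.png

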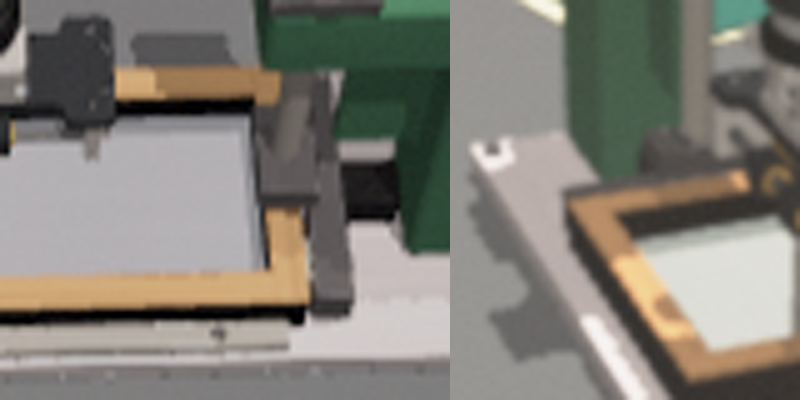

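The scene crop shows the leading rail against the stop bar's pads near (310,280), under the foot. The trailing edge measures press x = -210.0 mm, square, flat and at the fence, with a steady 28 N push. I'm handing in.

```bash
python3 -c "
from cell import manip
print(manip.sign_off())"
```

```text
the job is handed in; nothing more can be done
None
```

The job is handed in at about 19 s: by my last measurements the frame lies flat along the fence, square against the stop pads, and is still gripped and pushed home with about 28 N at the wrist; the sign-off returned no verdict.

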